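Empty the cap jar into the tray

TASK

Lift the lime-lidded jar of screw caps, lid still on, out of the carton and stand it on the round blue mat, let go, then take off its loose lid and lay that on the bench. Take the jar again at an angle, tip all four caps out of it into the white tray, and stand the empty jar upright on the mat again. Leave the navy-lidded jar, the amber bottle and the blue tip box where they are.

Things in the scene. Friction and masses are not known exactly. Their poses are not given: they have to be found in the camera images.
- jar: open round jar of clear pale-blue plastic with a navy line at its foot, straight sides, 64 mm outside diameter, 90 mm high, wall 4 mm, floor 5 mm thick, about 160 g; origin: centre of its underside, z towards its mouth. Starts upright inside the carton with the lid on and four caps in it
- lid: lime-yellow lid lying loosely in the jar's mouth: a plug 48 mm across and 6 mm deep, above it a flange 64 mm across and 4 mm thick, above that a round knob 20 mm across and 14 mm high; origin: centre of the plug's underside (flange underside at z 6 mm, its top at 10 mm, knob top at 24 mm); about 30 g. Seated, its origin is 84 mm above the jar's origin
- cap0: navy screw cap, a solid-looking disc 23 mm across and 14 mm high; origin: centre of its underside (z along its axis); starts inside the jar
- cap1: pale-blue screw cap, a solid-looking disc 23 mm across and 14 mm high; origin: centre of its underside (z along its axis); starts inside the jar
- cap2: pale-blue screw cap, a solid-looking disc 23 mm across and 14 mm high; origin: centre of its underside (z along its axis); starts inside the jar
- cap3: pale-blue screw cap, a solid-looking disc 23 mm across and 14 mm high; origin: centre of its underside (z along its axis); starts inside the jar
- mat: round blue mat on the bench, fixed, 120 mm across, 3 mm thick; origin: centre of its underside
- tray: white open tray, fixed, 230 mm (its x) by 210 mm (its y), 28 mm high, walls and floor 4 mm thick; origin: centre of its underside. Either left or right of the mat
- carton: open brown cardboard box, fixed, 160 mm (its x) by 240 mm (its y), 60 mm high, walls and floor 4 mm thick; origin: centre of its underside. The jar and the navy-lidded jar stand in it side by side along its y, in either order
- blue_jar: closed jar with a navy lid, 62 mm across, 100 mm high, standing in the carton; origin: centre of its underside; leave alone
- amber_bottle: amber bottle, 50 mm across, 110 mm high, beyond the mat to one side; origin: centre of its underside; leave alone
- tip_box: blue box with a pale top, 60 by 90 mm, 55 mm high, beyond the mat to the other side; origin: centre of its underside; leave alone
There are look-alikes about, which are no part of the job. Leave any yellow look-alike of the jar alone. What is shaped like the lid but red is not meant.

How it is judged:
By the outcome, as a careful person would: the job done as asked, in the order asked, and still so for the second after the job is handed in, with the robot touching nothing.
It also fails if it takes over 70 s, if anything falls off the work surface, if the arm or the gripper's body presses on something with over 40 N, if the wrist force passes 120 N, or if a joint passes its speed limit or range.

ROBOT

A 6-joint arm with a two-finger parallel gripper is mounted at the origin on the work surface. World frame = base frame: x ahead of the robot, y to its left, z up, the work surface at z = 0. Lengths are in mm, angles in rad, forces in N, time in s.
With the tool pointing down it reaches from about 325 to 900 mm from the base axis. Payload 6.1 kg.
Tool frame: the origin (TCP) lies at the very end of the fingers, on their centre line; the grasp point (between the pads) lies 19 mm behind it; z points along the fingers, y is the line along which they close (so a half turn about z gives the same grasp; the last joint's range is limited). The gripper opens to 87 mm and grips with 3 to 60 N. Pads are 19 mm wide; open, the fingers measure 117 mm over their backs; the gripper's body (75 mm by 190 mm) begins 51 mm behind the grasp point.
Start: joints at [1.196, 0.22, 1.526, -0, 1.395, -0.126], TCP at [153.899, 605.748, 222.538] pointing down, gripper open.
Joint ranges: [-2.98, 2.98], [-0.91, 2.08], [0.09, 2.57], [-1.24, 4.39], [0.2, 2.65], [-2.68, 2.68]. Speed limits (rad/s): [2.57, 2.57, 3.01, 3.14, 3.14, 3.14].

INTERFACE

Orientations are given as a unit quaternion [w, x, y, z].
In Python, from rig import ctrl gives the robot as it stands. The module is installed in compiled form; this text tells all that it offers. Calls block until the motion is done:
- ctrl.reach(position, orientation): joint-space move of the TCP to a pose.
- ctrl.move_linear(position, rate=150, ori=None, force_limit=None): straight line of the TCP; ori=None keeps the orientation; rate is the mean speed in mm/s. With force_limit (N) it stops when the force on the tool has changed by that much, and returns True; else False.
- ctrl.move_j(angles): joint-space move.
- ctrl.gripper_to(opening, force=None): finger opening in mm; force is the grip in N (None keeps the last); returns when the fingers have stopped.
- ctrl.pause(seconds).
- ctrl.inverse_kinematics(position, orientation): joint angles nearest the present ones, or None.
- ctrl.read_camera(name): name is "side" or "top" or "wrist"; returns the picture (480x640x3 uint8, red, green, blue); there is no depth.
- ctrl.get_calibration(name): a dict with "camera_matrix" (3x3 intrinsics, pixels), "pose" (4x4, takes a point from camera to world coordinates). Camera axes: x right, y down, z forward; pixel columns grow to the right and rows downward; lengths in mm; the calibration is good to about 2 mm. A picture is of the moment at which its call begins: read the wrist's pose just before it. get_calibration takes no time and is no camera call; for the wrist camera it gives the pose at the moment of the call.
A pose or a line that the arm cannot do raises ctrl.IKError and nothing moves.
- ctrl.sign_off(): hands the job in; it is judged then, once.
Trained networks look in the newest picture that a camera, given by its name, has taken for a name from the list of things; names that differ only in an ending like _2 or _b are one class to them, and where a whole thing is asked for, a point or a joint stands for the part that bears it (a point fixed in the world has none). Each returns a list of dicts, best first, with "confidence" (0 to 1); they miss things now and then, are a little off and sometimes report something else, mostly with a low value. They report only what shows in the picture. A call takes as long as a camera call. They do not tell look-alikes from the thing itself.
- ctrl.silhouettes(camera, label): "mask" (480x640 bool, what is visible of it) and "uv" ([column, row] in pixels, amid what is visible of it).
- ctrl.spot_point(camera, label): "uv" ([column, row] in pixels: a listed point, or the origin of a listed thing).
Readings, each from a call of its own:
- ctrl.read_clock(): time.
- ctrl.read_joints(): joint angles.
- ctrl.read_dq(): joint speeds.
- ctrl.read_joint_torque(): joint torques, N m.
- ctrl.read_tcp_pos(): TCP position.
- ctrl.read_tcp_rot(): TCP orientation.
- ctrl.read_ft_force(): force on the tool from outside, world axes, zero at the start.
- ctrl.read_moment(): the same for the moment, N m.
- ctrl.read_opening(): finger opening in mm.
- ctrl.read_gripper_force(): force on a finger pad.
Only numpy, scipy, OpenCV 4.12 (cv2) and the standard library are available. Lean on these libraries where they do the work, as an engineer would, in place of code of your own. Each camera call takes 0.05 s, during which the arm holds its last target. There are 200 camera calls.

## Working session

There is one attempt and no reset: what is moved stays moved. The work goes in short steps, each a Python script; the robot and the scene stay as the last script left them, time stands still between calls to the robot, and variables do not carry over. Pictures are saved under pics/ and viewed, at most 10 in all, crops included, and the job is handed in when it is done.

```bash
mkdir -p pics; cat > h.py <<'E'
from rig import ctrl
import numpy as np, cv2
def snap(cam,fn=None):
    im=ctrl.read_camera(cam)
    if fn: cv2.imwrite('pics/'+fn,cv2.cvtColor(im,cv2.COLOR_RGB2BGR))
    return im
def ray(cam,uv,cal=None):
    c=cal or ctrl.get_calibration(cam); K=np.array(c['camera_matrix']);T=np.array(c['pose'])
    d=T[:3,:3]@np.linalg.solve(K,[uv[0],uv[1],1]); return T[:3,3],d
def at_z(cam,uv,z,cal=None):
    o,d=ray(cam,uv,cal); return o+d*(z-o[2])/d[2]
def tri(r1,r2):
    A=[];b=[]
    M=np.zeros((3,3));v=np.zeros(3)
    for o,d in (r1,r2):
        d=d/np.linalg.norm(d);P=np.eye(3)-np.outer(d,d);M+=P;v+=P@o
    return np.linalg.solve(M,v)
def proj(cam,p,cal=None):
    c=cal or ctrl.get_calibration(cam);K=np.array(c['camera_matrix']);T=np.array(c['pose'])
    q=K@(T[:3,:3].T@(np.array(p)-T[:3,3]));return q[:2]/q[2]
E
python3 - <<'E'
from h import *
np.set_printoptions(precision=1,suppress=True)
for cam in('top','side'):
    snap(cam,cam+'0.png'); print(cam,ctrl.get_calibration(cam)['pose'])
    for l in ['jar','lid','mat','tray','carton','blue_jar','amber_bottle','tip_box']:
        for r in ctrl.spot_point(cam,l)[:3]:
            print(l,np.round(r['uv']),round(r['confidence'],2),at_z(cam,r['uv'],0 if l!='lid' else 88))
print(ctrl.read_clock(),ctrl.read_tcp_rot(), ctrl.get_calibration('wrist')['pose'])
E
```

```text
top [[  -0.    -1.     0.1  444.2]
 [  -1.     0.    -0.    57.4]
 [   0.    -0.1   -1.  1589.4]
 [   0.     0.     0.     1. ]]
jar [188. 321.] 0.75 [335.5 366.5   0. ]
jar [185. 202.] 0.63 [643.6 375.1   0. ]
jar [191. 267.] 0.62 [473.7 358.8   0. ]
lid [183. 265.] 0.91 [478.5 362.   88. ]
lid [150. 317.] 0.9 [352.9 441.3  88. ]
mat [334. 254.] 0.88 [501.7  -9.7   0. ]
tray [450. 280.] 0.61 [ 430.4 -307.8    0. ]
carton [214. 259.] 0.66 [494.3 300.2   0. ]
blue_jar [241. 262.] 0.85 [485.3 231.9   0. ]
blue_jar [450. 282.] 0.6 [ 425.1 -305.8    0. ]
amber_bottle [252. 178.] 0.62 [705.  202.2   0. ]
tip_box [401. 175.] 0.97 [ 706.1 -188.9    0. ]
side [[ -1.   -0.1   0.1 406.3]
 [ -0.2   0.7  -0.7 827.6]
 [  0.   -0.7  -0.7 873.6]
 [  0.    0.    0.    1. ]]
jar [388. 398.] 0.84 [341.7 359.9   0. ]
jar [317. 388.] 0.69 [477.  360.6   0. ]
jar [230. 383.] 0.66 [643.6 376.9   0. ]
lid [380. 455.] 0.97 [354.4 505.1  88. ]
lid [313. 366.] 0.84 [483.2 368.2  88. ]
mat [333. 250.] 0.57 [495.7  -5.6   0. ]
tray [371. 178.] 0.62 [ 426.8 -303.5    0. ]
carton [316. 361.] 0.81 [488.8 304.8   0. ]
blue_jar [320. 331.] 0.83 [490.2 232.8   0. ]
amber_bottle [221. 303.] 0.89 [716.5 195.1   0. ]
tip_box [265. 193.] 0.65 [ 707.9 -188.     0. ]
0.9 [0.  0.1 1.  0. ] [[  0.2   0.9   0.3  77.7]
 [  1.   -0.2  -0.1 625.1]
 [  0.    0.3  -1.  384.5]
 [  0.    0.    0.    1. ]]
```

View pics/top0.png

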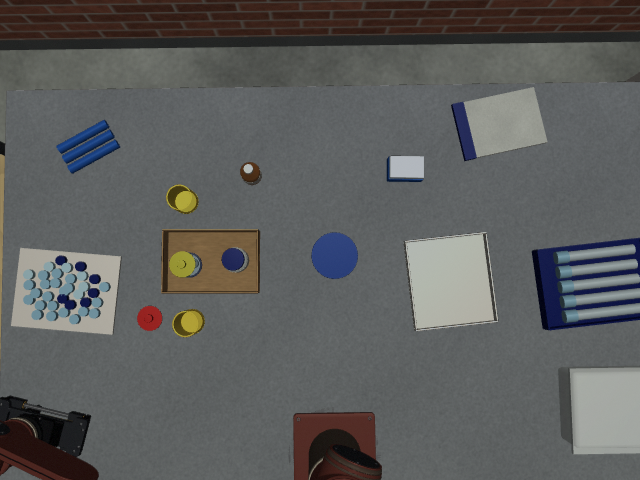

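View pics/side0.png

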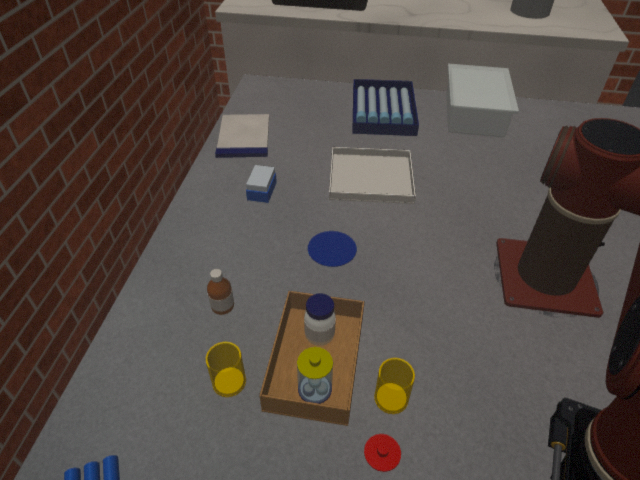

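The top view shows the lime lid at (183,264), the navy jar at (234,260), the mat at (334,256) and the tray at (450,281). The yellow cups and the red lid are decoys. Next I move over the jar and refine its position.

```bash
python3 - <<'E'
from h import *
np.set_printoptions(precision=1,suppress=True)
for cam in('top','side'):
    snap(cam)
    for l,z in (('mat',3),('tray',0),('carton',0),('lid',100)):
        for s in ctrl.silhouettes(cam,l)[:2]:
            m=s['mask'].astype(np.uint8);c=max(cv2.findContours(m,0,2)[0],key=cv2.contourArea)
            if l in('mat','lid') and len(c)>5:
                e=cv2.fitEllipse(c); print(cam,l,at_z(cam,e[0],z),round(s['confidence'],2))
            elif l in('tray','carton'):
                h={'tray':28,'carton':60}[l]
                b=cv2.boxPoints(cv2.minAreaRect(c)); print(cam,l,[at_z(cam,p,h)[:2] for p in b])
s=np.sqrt(.5)
q=[0,s,s,0]   # y_tool=+x
for q in ([0,s,s,0],[0,s,-s,0]):
    print(ctrl.inverse_kinematics([476,361,200],q))
q=[0,s,s,0] 
ctrl.reach([440,361,260],q)
cal=ctrl.get_calibration('wrist');im=snap('wrist','w1.png')
for l,z in (('lid',88),('jar',4),('carton',0)):
    for r in ctrl.spot_point('wrist',l)[:2]: print(l,r['uv'],r['confidence'],at_z('wrist',r['uv'],z,cal))
for s_ in ctrl.silhouettes('wrist','lid')[:2]:
    m=s_['mask'].astype(np.uint8);c=max(cv2.findContours(m,0,2)[0],key=cv2.contourArea);e=cv2.fitEllipse(c);print('lid ell',e,at_z('wrist',e[0],97,cal))
print(ctrl.read_clock(),ctrl.read_tcp_pos(),ctrl.read_tcp_rot(),cal['pose'])
E
```

```text
top mat [500.4  -8.9   3. ] 0.82
top tray [array([ 536. , -183.8]), array([ 557.8, -400.8]), array([ 325.6, -419.1]), array([ 304.5, -204.4])]
top carton [array([571.5, 425.6]), array([568. , 176.5]), array([404.2, 177.8]), array([407.8, 425. ])]
top lid [479.9 361.7 100. ] 0.92
top lid [352.2 440.9 100. ] 0.72
side mat [499.6  -6.5   3. ] 0.8
side carton [array([566.3, 453.8]), array([595.1, 181.7]), array([403.5, 186. ]), array([410.2, 452.7])]
side lid [353.1 505.  100. ] 0.78
side lid [481.  367.4 100. ] 0.59
[ 0.5  0.2  1.6 -0.   1.3  0.5]
[ 0.5  0.2  1.6 -0.   1.3 -2.6]
lid [223.2, 89.1] 0.97 [365.1 461.2  88. ]
lid [370.1, 207.3] 0.94 [482.7 368.   88. ]
jar [516.1, 182.1] 0.81 [643.6 376.8   4. ]
jar [221.5, 196.7] 0.66 [338.1 360.8   4. ]
carton [365.8, 246.2] 0.81 [491.3 305.6   0. ]
lid ell ((222.38070678710938, 88.45550537109375), (64.1775894165039, 70.21943664550781), 149.96693420410156) [366.5 461.1  97. ]
lid ell ((369.3690185546875, 211.76852416992188), (74.527099609375, 77.26428985595703), 66.47307586669922) [481.1 366.2  97. ]
3.0583 [439.4 361.7 259.8] [-0.   0.7  0.7 -0. ] [[  1.    0.    0.  438.8]
 [  0.   -1.   -0.3 440. ]
 [ -0.    0.3  -1.  421.9]
 [  0.    0.    0.    1. ]]
```

View pics/w1.png

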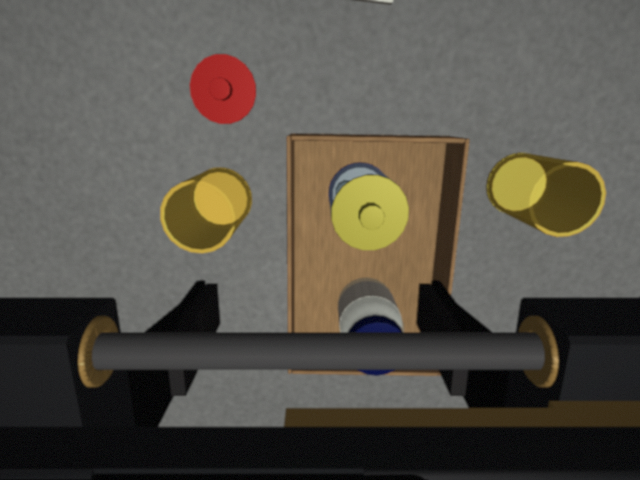

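The wrist view shows the lime lid at (369,212), with free space inside the carton on both sides along x. Now I pick the jar and place it on the mat.

```bash
python3 - <<'E'
from h import *
np.set_printoptions(precision=1,suppress=True)
q=[0,.5**.5,.5**.5,0]
ctrl.gripper_to(80,25)
ctrl.move_linear([481,364.5,150],250,q)
print(ctrl.move_linear([481,364.5,61],80,force_limit=8), ctrl.read_tcp_pos())
ctrl.gripper_to(50,25)
print(ctrl.read_opening(),ctrl.read_gripper_force(),ctrl.read_clock())
if ctrl.read_opening()>58:
    z0=ctrl.read_tcp_pos()[2]
    ctrl.move_linear([481,364.5,200],120)
    ctrl.move_linear([500,-7.5,200],180)
    ctrl.move_linear([500,-7.5,z0+4],120)
    print(ctrl.move_linear([500,-7.5,z0-4],25,force_limit=4),ctrl.read_tcp_pos(),z0)
    ctrl.gripper_to(80)
    ctrl.move_linear([500,-7.5,175],200)
    for cam in('top','side'):
        snap(cam,cam+'1.png')
        for l,z in(('lid',84),('jar',3)):
            for r in ctrl.spot_point(cam,l)[:4]: print(cam,l,r['uv'],at_z(cam,r['uv'],z))
print(ctrl.read_clock())
# IK survey for angled grasp (no motion)
E
cat > geo.py <<'E'
from h import *
from scipy.spatial.transform import Rotation as R
def tool(phi,th,rho=0):
    """tool dir azimuth phi, depression th (rad), rolled rho about itself; rho=0: y horizontal (jar upright when grasped)"""
    z=np.array([np.cos(th)*np.cos(phi),np.cos(th)*np.sin(phi),-np.sin(th)])
    y=np.array([-np.sin(phi),np.cos(phi),0]);x=np.cross(y,z)
    return R.from_matrix(np.c_[x,y,z])*R.from_euler('z',rho)
def quat(r): return np.roll(r.as_quat(),1)
def ik(p,r): return ctrl.inverse_kinematics(list(map(float,p)),list(map(float,quat(r))))
E
python3 - <<'E'
from geo import *
d=np.deg2rad
np.set_printoptions(precision=2,suppress=True)
for th in(20,30,40):
  for ph in range(-90,91,30):
    for fl in(0,180):
      r=tool(d(ph),d(th),d(fl)); J=ik(np.array([500,-7.5,63])+19*r.as_matrix()[:,2],r)
      if J is not None: print(th,ph,fl,J)
E
```

```text
False [481.6 364.8  61.7]
63.79999719003808 25.00016413105186 5.8583
True [501.2  -7.7  60. ] 61.40052072069013
top lid [151.1, 319.6] [346.9 440.6  84. ]
top jar [187.4, 320.5] [338.  368.5   3. ]
top jar [184.6, 199.9] [648.5 375.8   3. ]
side lid [381.5, 458.8] [352.2 508.6  84. ]
side lid [329.8, 224.5] [505.6  -3.4  84. ]
side jar [330.7, 249.9] [501.2  -0.4   3. ]
side jar [232.1, 381.3] [639.4 374.8   3. ]
side jar [390.5, 395.3] [337.7 356.1   3. ]
12.625
20 -90 0 [ 0.4   0.7   1.75 -1.05  1.54  0.94]
20 -90 180 [ 0.4   0.7   1.75 -1.05  1.54 -2.2 ]
20 -30 0 [0.26 0.3  2.48 4.07 0.98 1.27]
20 -30 180 [ 0.26  0.3   2.48  4.07  0.98 -1.88]
20 30 0 [-0.87  0.31  2.46  1.6   1.18  1.97]
20 30 180 [-0.87  0.31  2.46  1.6   1.18 -1.18]
20 60 0 [-0.84  0.51  2.1   1.13  1.43  2.08]
20 60 180 [-0.84  0.51  2.1   1.13  1.43 -1.06]
20 90 0 [-0.69  0.71  1.73  0.82  1.7   2.1 ]
20 90 180 [-0.69  0.71  1.73  0.82  1.7  -1.04]
30 -90 0 [ 0.36  0.57  1.8  -0.96  1.42  0.86]
30 -90 180 [ 0.36  0.57  1.8  -0.96  1.42 -2.28]
30 -30 0 [0.2  0.1  2.5  4.24 0.7  1.01]
30 -30 180 [ 0.2   0.1   2.5   4.24  0.7  -2.13]
30 30 0 [-0.79  0.11  2.48  1.49  1.    2.21]
30 30 180 [-0.79  0.11  2.48  1.49  1.   -0.93]
30 60 0 [-0.79  0.36  2.14  1.05  1.3   2.21]
30 60 180 [-0.79  0.36  2.14  1.05  1.3  -0.93]
30 90 0 [-0.66  0.59  1.79  0.75  1.58  2.15]
30 90 180 [-0.66  0.59  1.79  0.75  1.58 -0.99]
40 -90 0 [ 0.31  0.46  1.86 -0.86  1.3   0.76]
40 -90 180 [ 0.31  0.46  1.86 -0.86  1.3  -2.39]
40 -60 0 [ 0.32  0.23  2.18 -1.17  0.95  0.63]
40 -60 180 [ 0.32  0.23  2.18 -1.17  0.95 -2.51]
40 30 0 [-0.68 -0.02  2.46  1.29  0.84  2.52]
40 30 180 [-0.68 -0.02  2.46  1.29  0.84 -0.63]
40 60 0 [-0.71  0.24  2.16  0.95  1.19  2.37]
40 60 180 [-0.71  0.24  2.16  0.95  1.19 -0.77]
40 90 0 [-0.61  0.47  1.84  0.68  1.46  2.23]
40 90 180 [-0.61  0.47  1.84  0.68  1.46 -0.92]
```

```bash
python3 - <<'E'
from geo import *
d=np.deg2rad
np.set_printoptions(precision=2,suppress=True)
im=cv2.imread('pics/side1.png')[150:350,200:460]; cv2.imwrite('pics/side1c.png',cv2.resize(im,None,fx=2.5,fy=2.5))
th1=30
for ph1 in (60,75,90):
  for f in (0,180):
    r1=tool(d(ph1),d(th1),d(f)); a=r1.inv().apply([0,0,1]); J1=ik(np.array([501,-7,63])+19*r1.as_matrix()[:,2],r1)
    if J1 is None: continue
    best=[]
    for ph2 in range(-30,121,15):
      for th2 in (-10,0,10,20,30):
        # upright hold over tray too
        for ro in list(range(-200,-119,20))+list(range(120,201,20)):
          r2=tool(d(ph2),d(th2),d(f+ro)); ax=r2.apply(a); el=np.rad2deg(np.arcsin(ax[2]))
          if el>-50: continue
          g=np.array([430,-305,85])-30*ax
          J2=ik(g+19*r2.as_matrix()[:,2],r2)
          if J2 is None: continue
          best.append((np.abs(np.array(J2)-J1).max(),ph2,th2,ro,round(el),J2))
    best.sort(key=lambda b:b[0])
    print(ph1,f,np.array(J1)); [print('   ',b) for b in best[:4]]
E
```

```text
60 0 [-0.79  0.37  2.14  1.05  1.3   2.21]
    (np.float64(2.8428341237294728), 75, -10, -160, -63, array([-1.15,  1.11,  1.29,  0.95,  2.27, -0.63]))
    (np.float64(2.8428341237294728), 75, -10, 200, -63, array([-1.15,  1.11,  1.29,  0.95,  2.27, -0.63]))
    (np.float64(2.853220167090604), 90, -10, -160, -63, array([-1.05,  1.19,  1.12,  0.82,  2.42, -0.64]))
    (np.float64(2.853220167090604), 90, -10, 200, -63, array([-1.05,  1.19,  1.12,  0.82,  2.42, -0.64]))
60 180 [-0.79  0.37  2.14  1.05  1.3  -0.93]
    (np.float64(2.115517026043594), -30, -10, -200, -63, array([-1.07,  0.8 ,  2.41,  2.59,  1.8 ,  1.19]))
    (np.float64(2.115517026043595), -30, -10, 160, -63, array([-1.07,  0.8 ,  2.41,  2.59,  1.8 ,  1.19]))
    (np.float64(2.1601598706589082), -15, -10, -200, -63, array([-1.33,  0.78,  2.35,  2.08,  1.74,  1.23]))
    (np.float64(2.1601598706589082), -15, -10, 160, -63, array([-1.33,  0.78,  2.35,  2.08,  1.74,  1.23]))
75 0 [-0.73  0.48  1.96  0.89  1.44  2.19]
    (np.float64(2.8233649141448467), 75, -10, -160, -63, array([-1.15,  1.11,  1.29,  0.95,  2.27, -0.63]))
 
[... 1041 characters left out ...]
, -0.63]))
    (np.float64(2.796858602906025), 90, -10, -160, -63, array([-1.05,  1.19,  1.12,  0.82,  2.42, -0.64]))
    (np.float64(2.796858602906025), 90, -10, 200, -63, array([-1.05,  1.19,  1.12,  0.82,  2.42, -0.64]))
90 180 [-0.66  0.59  1.78  0.76  1.58 -0.99]
    (np.float64(2.171878590228172), -30, -10, -200, -63, array([-1.07,  0.8 ,  2.41,  2.59,  1.8 ,  1.19]))
    (np.float64(2.171878590228173), -30, -10, 160, -63, array([-1.07,  0.8 ,  2.41,  2.59,  1.8 ,  1.19]))
    (np.float64(2.2165214348434863), -15, -10, -200, -63, array([-1.33,  0.78,  2.35,  2.08,  1.74,  1.23]))
    (np.float64(2.2165214348434863), -15, -10, 160, -63, array([-1.33,  0.78,  2.35,  2.08,  1.74,  1.23]))
```

View pics/side1c.png

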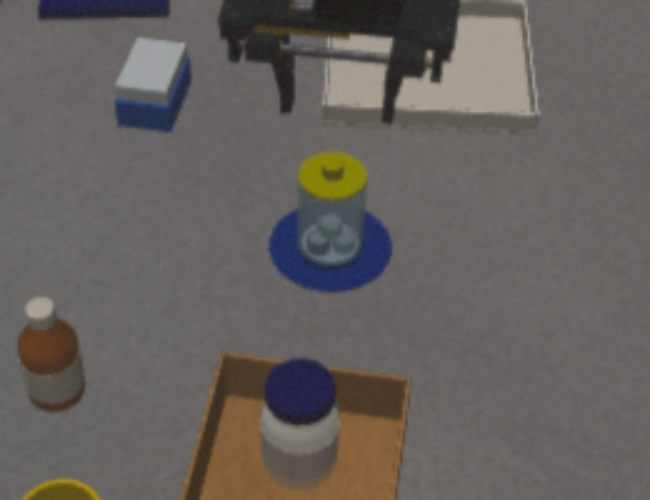

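The side view shows the jar standing on the mat with its lid seated and the caps visible inside. Now the lid comes off.

```bash
python3 - <<'E'
from h import *
np.set_printoptions(precision=1,suppress=True)
ctrl.gripper_to(45,15)
x,y=501.2,-6.5
ctrl.move_linear([x,y,125],150)
print(ctrl.move_linear([x,y,100],50,force_limit=5),ctrl.read_tcp_pos())
ctrl.gripper_to(5,15)
print(ctrl.read_opening(),ctrl.read_gripper_force())
z0=ctrl.read_tcp_pos()[2]
if 15<ctrl.read_opening()<30:
    ctrl.move_linear([x,y,160],80)
    ctrl.move_linear([410,105,100],180)
    ctrl.move_linear([410,105,z0-87+5],120)
    print(ctrl.move_linear([410,105,z0-87-4],25,force_limit=3),ctrl.read_tcp_pos(),z0)
    ctrl.gripper_to(50)
    ctrl.move_linear([410,105,150],200)
for cam in('top','side'):
    snap(cam,cam+'2.png')
    for l,z in(('lid',0),('jar',3)):
        for r in ctrl.spot_point(cam,l)[:4]: print(cam,l,r['uv'],r['confidence'],at_z(cam,r['uv'],z))
print(ctrl.read_clock())
im=cv2.imread('pics/top2.png')[200:320,270:390]; cv2.imwrite('pics/top2c.png',cv2.resize(im,None,fx=4,fy=4))
E
python3 - <<'E'
from geo import *
d=np.deg2rad
np.set_printoptions(precision=2,suppress=True)
r1=tool(d(75),d(30)); a=r1.inv().apply([0,0,1]); dz=r1.as_matrix()[:,2]
g=np.array([501,-6,63])
for p in (g-100*dz,g,g+[0,0,110]): print(ik(p+19*dz,r1))
print('upright over tray',[ik(np.array([430,-300,170])+19*tool(d(ph),d(30)).as_matrix()[:,2],tool(d(ph),d(30))) for ph in(60,75,90)])
for k in np.linspace(0,1,7):
    r=tool(d(75),d(30*(1-k)),-np.pi*k); ax=r.apply(a); m=np.array([430,-292,150*(1-k)+82*k]); print(k,ax,ik(m-30*ax+19*r.as_matrix()[:,2],r))
E
```

```text
False [501.1  -6.5  99.9]
19.226030567237895 15.000011175870895
True [411.2 105.1  12.6] 100.14701454849359
top lid [152.3, 316.3] 0.93 [349.8 458.9   0. ]
top jar [184.1, 201.4] 0.93 [644.6 377.1   3. ]
top jar [333.9, 256.3] 0.59 [496.7  -9.    3. ]
top jar [189.5, 319.3] 0.57 [341.  363.1   3. ]
side lid [384.0, 454.4] 0.94 [342.7 466.5   0. ]
side lid [365.3, 287.1] 0.84 [408.   99.4   0. ]
side jar [228.3, 380.8] 0.91 [646.8 374.9   3. ]
side jar [330.9, 250.1] 0.72 [500.6   0.2   3. ]
side jar [389.9, 397.6] 0.6 [338.6 361.    3. ]
20.2333
[-0.87  0.43  1.89  0.79  1.59  2.22]
[-0.73  0.48  1.96  0.89  1.44  2.19]
[-0.73  0.25  1.98  0.88  1.58  2.36]
upright over tray [array([-1.21,  0.46,  1.7 ,  0.75,  1.75,  2.28]), array([-1.13,  0.58,  1.53,  0.63,  1.89,  2.2 ]), array([-1.04,  0.67,  1.38,  0.51,  2.02,  2.09])]
0.0 [-0.  0.  1.] [-1.12  0.64  1.55  0.62  1.82  2.15]
0.16666666666666666 [-0.45 -0.02  0.89] [-1.12  0.72  1.5   0.67  1.87  1.63]
0.3333333333333333 [-0.81 -0.12  0.58] [-1.11  0.79  1.45  0.72  1.92  1.11]
0.5 [-0.96 -0.24  0.13] [-1.11  0.84  1.43  0.77  1.97  0.58]
0.6666666666666666 [-0.87 -0.35 -0.34] [-1.12  0.88  1.41  0.8   2.03  0.06]
0.8333333333333333 [-0.56 -0.43 -0.7 ] [-1.13  0.93  1.41  0.83  2.08 -0.48]
1.0 [-0.13 -0.48 -0.87] [-1.15  0.98  1.4   0.84  2.14 -1.03]
```

View pics/top2c.png

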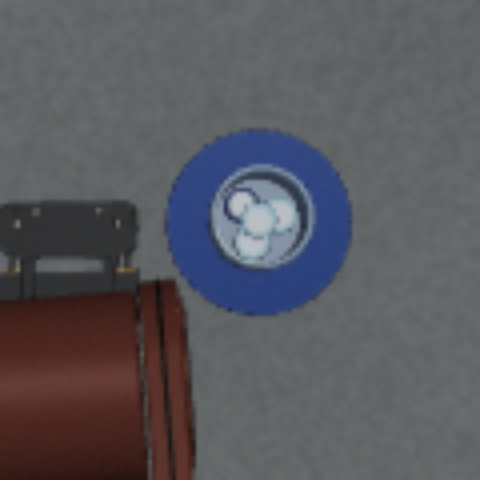

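The lid is off and lying on the bench. The crop shows the open jar with four caps, centred on the mat (rim at about (262,218) in the crop). Next is the angled grasp and pour.

```bash
python3 - <<'E'
from geo import *
d=np.deg2rad
np.set_printoptions(precision=1,suppress=True)
r1=tool(d(75),d(30)); a=r1.inv().apply([0,0,1]); dz=r1.as_matrix()[:,2]; q1=list(quat(r1))
g=np.array([500.5,-7,63]); tcp=g+19*dz
ctrl.move_linear([400,-40,240],220)
ctrl.gripper_to(82,30)
ctrl.reach(list(tcp-100*dz+[0,0,60]),q1)
ctrl.move_linear(list(tcp-100*dz),150)
print(ctrl.move_linear(list(tcp),90,force_limit=8),ctrl.read_tcp_pos()-tcp)
ctrl.gripper_to(50,30)
print('grip',ctrl.read_opening(),ctrl.read_gripper_force(),ctrl.read_tcp_pos(),ctrl.read_clock())
if ctrl.read_opening()>58:
    p=ctrl.read_tcp_pos(); ctrl.move_linear([p[0],p[1],p[2]+110],130)
    for k in np.linspace(0,1,7):
        r=tool(d(75),d(30*(1-k)),-np.pi*k); ax=r.apply(a); m=np.array([440,-292,150*(1-k)+82*k])
        ctrl.move_j(list(ik(m-30*ax+19*r.as_matrix()[:,2],r)))
    ctrl.pause(.4)
print(ctrl.read_opening(),ctrl.read_clock())
s=snap('side','side3.png');t=snap('top','top3.png')
A=cv2.resize(cv2.imread('pics/side3.png')[90:290,230:490],(780,600))
cv2.imwrite('pics/side3c.png',A)
E
```

```text
False [ 0.3 -0.6  0.2]
grip 64.17059989873387 29.969250015128637 [504.9   8.6  53.6] 26.4917
64.35747118846027 32.45
```

View pics/side3c.png

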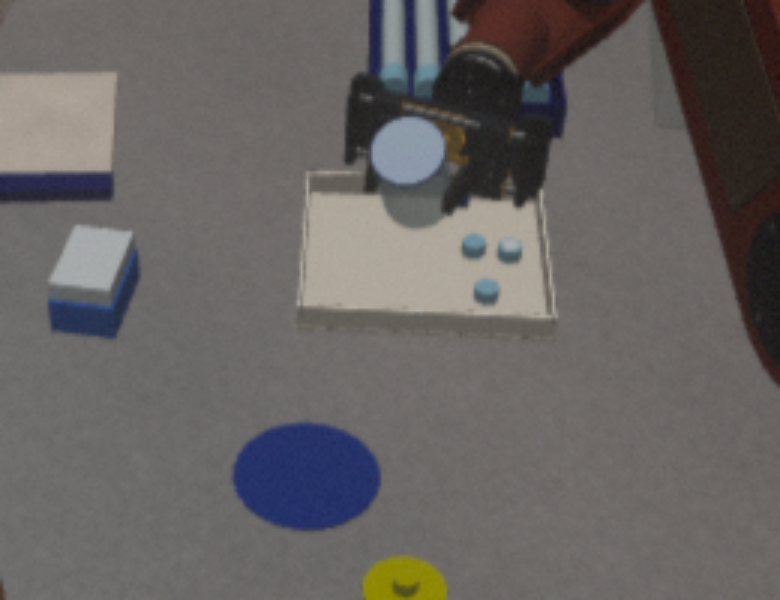

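Three caps are visible in the tray; the navy one may be hidden behind the gripper. I'll shake the jar, lift it clear of the view while it is still tipped, and look.

```bash
python3 - <<'E'
from geo import *
J=np.array(ctrl.read_joints())
for s in(.25,-.25,.0):
    ctrl.move_j(list(J+[0,0,0,0,0,s]))
p=ctrl.read_tcp_pos(); print(p)
ctrl.move_linear([p[0],p[1]+30,p[2]+160],200)
snap('side','side4.png');snap('top','top4.png')
A=cv2.resize(cv2.imread('pics/side4.png')[110:240,280:450],(400,306));B=cv2.resize(cv2.imread('pics/top4.png')[210:350,380:520],(400,400))
C=np.zeros((400,800,3),np.uint8);C[:306,:400]=A;C[:,400:]=B;cv2.imwrite('pics/c4.png',C)
for l in('cap0','cap1'):
  for cam in('side','top'):
    print(l,cam,[(np.round(r['uv']),round(r['confidence'],2),np.round(at_z(cam,r['uv'],4))) for r in ctrl.spot_point(cam,l)[:4]])
print(ctrl.read_clock())
E
```

```text
[ 448.83763169 -259.16680756  108.01577281]
cap0 side [(array([394., 186.]), 0.63, array([ 361., -270.,    4.])), (array([401., 177.]), 0.61, array([ 343., -313.,    4.])), (array([386., 172.]), 0.48, array([ 387., -333.,    4.])), (array([317., 363.]), 0.47, array([486., 310.,   4.]))]
cap0 top [(array([460., 300.]), 0.58, array([ 381., -329.,    4.])), (array([433., 306.]), 0.5, array([ 364., -260.,    4.])), (array([448., 282.]), 0.5, array([ 426., -301.,    4.])), (array([457., 311.]), 0.38, array([ 352., -323.,    4.]))]
cap1 side [(array([394., 186.]), 0.63, array([ 361., -270.,    4.])), (array([401., 177.]), 0.61, array([ 343., -313.,    4.])), (array([386., 172.]), 0.48, array([ 387., -333.,    4.])), (array([317., 363.]), 0.47, array([486., 310.,   4.]))]
cap1 top [(array([460., 300.]), 0.58, array([ 381., -329.,    4.])), (array([433., 306.]), 0.5, array([ 364., -260.,    4.])), (array([448., 282.]), 0.5, array([ 426., -301.,    4.])), (array([457., 311.]), 0.38, array([ 352., -323.,    4.]))]
35.0667
```

View pics/c4.png

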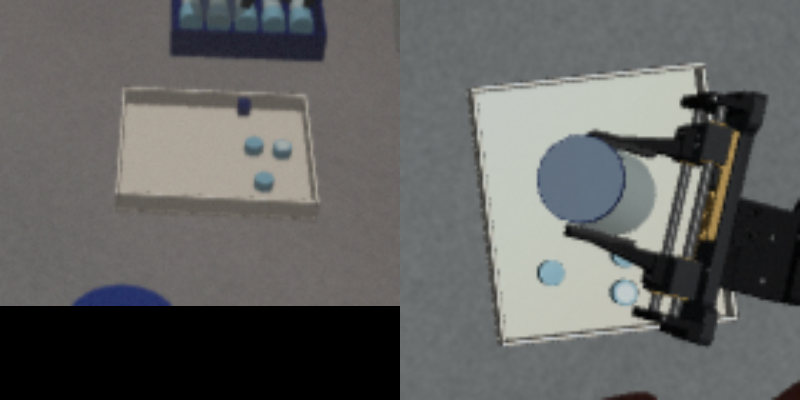

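All four caps are in the tray; the navy one is at the back wall, at (243,105) in the left half. The jar is empty, so I return it to the mat.

```bash
python3 - <<'E'
from geo import *
d=np.deg2rad
np.set_printoptions(precision=1,suppress=True)
r1=tool(d(75),d(30)); a=r1.inv().apply([0,0,1]); dz=r1.as_matrix()[:,2]; q1=list(quat(r1))
for k in (.67,.33,0):
    r=tool(d(75),d(30*k and 30*(1-k) or 30),-np.pi*k); ax=r.apply(a); m=np.array([450,-262,225.])
    ctrl.move_j(list(ik(m-30*ax+19*r.as_matrix()[:,2],r)))
t=np.array([504.9,8.6,53.6])
ctrl.move_linear(list(t+[0,0,80]),170,q1)
ctrl.move_linear(list(t+[0,0,5]),100)
print(ctrl.move_linear(list(t+[0,0,-4]),20,force_limit=3),ctrl.read_tcp_pos(),ctrl.read_opening())
ctrl.gripper_to(82)
ctrl.move_linear(list(t-110*dz),110)
p=ctrl.read_tcp_pos(); ctrl.move_linear([p[0]-40,p[1]-110,p[2]+130],220)
snap('side','side5.png');snap('top','top5.png')
A=cv2.resize(cv2.imread('pics/side5.png')[120:420,200:480],(400,430));B=cv2.resize(cv2.imread('pics/top5.png')[140:350,120:520],(400,210))
C=np.zeros((430,800,3),np.uint8);C[:,:400]=A;C[:210,400:]=B
D=cv2.resize(cv2.imread('pics/top5.png')[225:290,290:410],(400,217));C[213:430,400:]=D
cv2.imwrite('pics/c5.png',C)
print(ctrl.read_clock())
E
```

```text
True [505.5   8.3  53.6] 64.04111796278221
43.7917
```

View pics/c5.png

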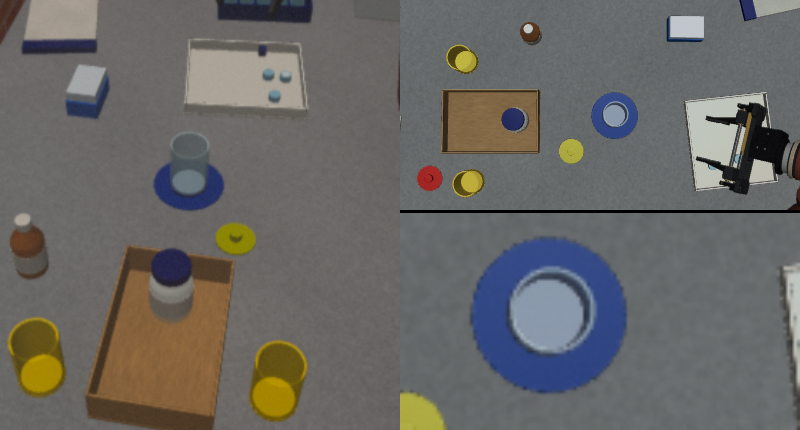

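The empty jar stands upright near the centre of the mat, at (190,165) on the left. The lid is on the bench at (236,238), all four caps are in the tray, and everything else is undisturbed. The gripper is clear, so I hand in.

```bash
python3 -c "
from rig import ctrl
print(ctrl.sign_off())"
```

```text
the job is handed in; nothing more can be done
None
```

The job is done and handed in at about 44 s: the empty jar is upright on the mat, its lid is on the bench, all four caps are in the tray, and the navy-lidded jar, amber bottle and tip box look undisturbed in the last pictures.

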